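Fit the filter cartridge into the desk air cleaner

TASK

Put the long filter cartridge, the one with the flat tongue at one end, into the open bay of the white air cleaner: tilt it, hook its tongue under the overhanging lip, then swing the other end down until the cartridge lies flat on the floor of the bay with the tongue still under the lip. Let go of it there, and leave the short cartridge without a tongue where it is.

Things in the scene. Friction and masses are not known exactly. Their poses are not given: they have to be found in the camera images.
- cartridge_grip (a point): Long filter cartridge (0.11 to 0.23 kg), flat on the desk: grey frame 110 (x) x 80 (y) x 14 mm with white pleats, and a tongue at its +x end. On top in the middle stands a grip rib, 60 mm along x, 16 mm thick along y, from 14 to 44 mm above the underside: pinch it across y. This point: in the rib, 29 mm above the underside, over the frame's centre. x points to the tongue, z up.
- tongue_tip (a point): Middle of the end edge of the long cartridge's tongue, on the underside, 85 mm along x and 29 mm below cartridge_grip. The tongue is flat, 30 mm long, 64 mm wide, 7 mm thick, flush with the underside; the cartridge is 140 mm long with it. Same axes as cartridge_grip.
- bay_floor (a point): Centre of the floor of the filter bay in the white air cleaner (fixed, 222 x 124 x 50 mm), 24 mm above the desk. x points along the bay to the lip, z up. The bay is clear from x = -80 mm (near end wall, 26 mm above the floor, 10 mm thick) to x = +80 mm (beneath the lip) and y = -49 to +49 mm between side walls 14 mm high. The cartridge goes in with its x along this x.
- lip_edge (a point): Middle of the lip's lower front edge, 44 mm along x from bay_floor and 20 mm above the floor; same axes. The lip is 6 mm thick and covers the last 36 mm of the bay. The opening left, 124 mm, is shorter than the cartridge: the tongue goes under the lip with the other end tilted up about 10 to 20 degrees over the near wall. Seated, the tongue is 16 to 36 mm under it.
- short_cartridge_grip (a point): Centre of the grip of the other cartridge, not to be used: same make, but its frame is only 84 x 80 x 14 mm and it has no tongue. The point is 29 mm above its underside.
Not all that is in view belongs to the job. Leave any purple look-alike of the part that bears cartridge_grip alone.

How it is judged:
By the outcome, as a careful person would: the job done as asked, in the order asked, and still so for the second after the job is handed in, with the robot touching nothing.
It also fails if it takes over 42 s, if anything falls off the work surface, if the arm or the gripper's body presses on something with over 40 N, if the wrist force passes 120 N, or if a joint passes its speed limit or range.

ROBOT

A 6-joint arm with a two-finger parallel gripper is mounted at the origin on a cart in front of the work surface, level with it; the furniture and walls round the work are solid. World frame = base frame: x ahead of the robot, y to its left, z up, the work surface at z = 0. Lengths are in m, angles in rad, forces in N, time in s.
With the tool pointing down it reaches from about 0.3 to 0.875 m from the base axis. Payload 6.4 kg.
Tool frame: the origin (TCP) lies between the finger pads; the fingertips stand ctrl.tip_extent ahead of it and the grasp point (between the pads) is the TCP (ctrl.tip_extent is the distance from the TCP to the fingertips, in m); z points along the fingers, y is the line along which they close (so a half turn about z gives the same grasp; the last joint's range is limited). The gripper opens to 85 mm and grips with 20 to 120 N. Pads are 22 mm wide; open, the fingers measure 114 mm over their backs; the gripper's body (76 mm by 85 mm) begins 54 mm behind the grasp point. The pads swing forward as they close: fully open they stand 13 mm farther back than shut.
Start: joints at [0.95, 0.181, 1.607, -0, 1.354, -0.206], TCP at [0.232, 0.526, 0.25] pointing down, gripper open.
Joint ranges: [-2.99, 2.99], [-0.89, 2.07], [0.3, 2.58], [-1.14, 4.28], [0, 2.63], [-3.12, 3.12]. Speed limits (rad/s): [2.57, 2.57, 3.01, 3.14, 3.14, 3.14].

INTERFACE

Orientations are given as a unit quaternion [w, x, y, z].
In Python, from bench import ctrl gives the robot as it stands.
- The arm moves only by the tool send_rows, never from a script. Its arguments are lists of equal length, an entry for each row: "dr": the turn, a rotation vector about the tool's x, y, z in units of 6 degrees (1.0 is 6 degrees), a list of three; "xyz": the shift along the tool's x, y, z in cm, a list of three; "jaw": the opening in per cent of the stroke, from 0 (shut) to 100 (fully open). In form: {"dr": [[wx, wy, wz], ...], "xyz": [[dx, dy, dz], ...], "jaw": [jaw, ...]}. A call has exactly 8 rows; each row is the pose to reach, as a shift and turn from the pose commanded when the call began, along the tool's axes at that moment; what a row does not reach only later rows make up. A row lasts 1/8 s, in which the tool goes at most 62.5 mm and 10.7 degrees, less where a joint would pass 70% of its speed; a pose out of reach is approached as far as the arm can. A call with a gripper value outside its range is refused whole. The fingers move at their own pace and stop on an object; the grip force is fixed at half the most. Time passes only in rows, so rows that repeat a pose let the fingers close, or fill a call up. It gives the time, the measured TCP pose, the force, the opening and the grip force at its end, in the units of the state.
- ctrl.get_obs(): the state, without advancing time (a new reading comes with each control period).
- ctrl.camera(name): name is "side" or "top"; returns the picture (400x640x3 uint8, red, green, blue); there is no depth.
- ctrl.calibration(name): a dict with "camera_matrix" (3x3 intrinsics, pixels), "world_from_camera" (4x4, takes a point from camera to world coordinates). Camera axes: x right, y up, looking along -z (the intrinsics and any distortion apply to the point x, -y, -z); pixel columns grow to the right and rows downward; lengths in m; the calibration is good to about 2 mm. A picture is of the moment at which its call begins. calibration takes no time and is no camera call.
- ctrl.hand_in(): hands the job in; it is judged then, once.
The state is a dict: "time_s": time; "q": joint angles; "dq": joint speeds; "joint_efforts": joint torques, N m; "eef_pos": TCP position; "eef_rot": TCP orientation; "wrist_force": force on the tool from outside, world axes, zero at the start; "torque": the same for the moment, N m; "opening": opening from 0.0 (shut) to 1.0 (fully open); "grasp_force": force on a finger pad.
Only numpy, scipy, OpenCV 4.12 (cv2) and the standard library are available. Lean on these libraries where they do the work, as an engineer would, in place of code of your own. Each camera call takes 0.05 s, during which the arm holds its last target. There are 200 camera calls.

## Working session

There is one attempt and no reset: what is moved stays moved. The work goes in short steps, Python scripts to look and compute and a tool call to move; the robot and the scene stay as the last step left them, time stands still between calls to the robot, and variables do not carry over. Pictures are saved under pics/ and viewed, at most 13 in all, crops included, and the job is handed in when it is done.

Besides the shell and the picture viewer there is one more tool, called in YAML: its name, and indented under it one key for each argument. send_rows: Moves the arm, as the interface text tells. Its arguments: {"type":"object","properties":{"dr":{"type":"array","items":{"type":"array","items":{"type":"number"}}},"xyz":{"type":"array","items":{"type":"array","items":{"type":"number"}}},"jaw":{"type":"array","items":{"type":"number"}}},"required":["dr","xyz","jaw"]}

```bash
mkdir -p pics; python3 - <<'E'
from bench import ctrl
import cv2,numpy as np
for n in("top","side"):
    im=ctrl.camera(n); cv2.imwrite(f"pics/{n}0.png",im[:,:,::-1])
    c=ctrl.calibration(n); print(n,c)
o=ctrl.get_obs();print(o["eef_pos"],o["eef_rot"],ctrl.tip_extent,o["time_s"])
E
```

```text
top {'camera_matrix': array([[429.70385472,   0.        , 317.14340817],
       [  0.        , 429.70385472, 201.86824979],
       [  0.        ,   0.        ,   1.        ]]), 'world_from_camera': array([[ 0.01657705,  0.98676675, -0.16129658,  0.34583631],
       [-0.99972471,  0.01903664,  0.01371537,  0.17277912],
       [ 0.01660441,  0.16102481,  0.98681067,  1.22311261],
       [ 0.        ,  0.        ,  0.        ,  1.        ]])}
side {'camera_matrix': array([[366.94881603,   0.        , 317.04849571],
       [  0.        , 366.94881603, 200.2601874 ],
       [  0.        ,   0.        ,   1.        ]]), 'world_from_camera': array([[ 0.97535461,  0.12970828, -0.1784913 ,  0.35480129],
       [-0.21930745,  0.48102928, -0.84883159, -0.64954894],
       [-0.02424094,  0.86705628,  0.49762012,  0.55435441],
       [ 0.        ,  0.        ,  0.        ,  1.        ]])}
[0.23144892 0.52585429 0.24947483] [-3.32749134e-04  2.05928445e-01  9.78566728e-01 -7.24358373e-04] 0.019 0.1
```

View pics/top0.png

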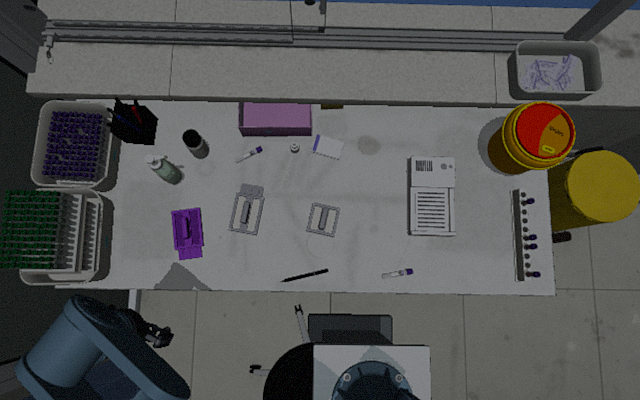

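View pics/side0.png

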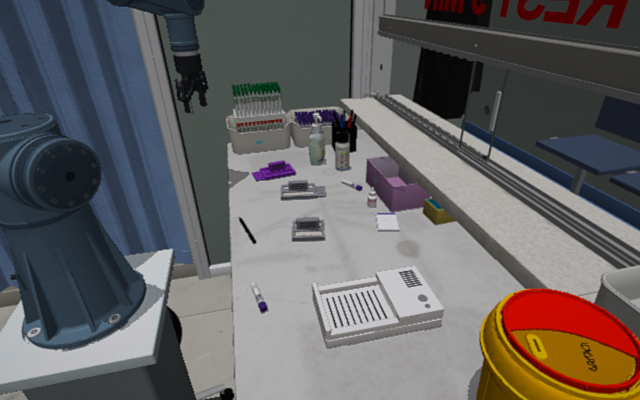

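Candidates in the top view: a grey cartridge with a tongue at (246,209), which is the long one. A short grey one without a tongue is at (323,219), and a purple look-alike is at (187,232). The cleaner is at (432,195), with its lip at the upper (+x) end. I'll check the choice in a crop.

```bash
python3 - <<'E'
import cv2,numpy as np
im=cv2.imread("pics/top0.png")
a=cv2.resize(im[175:245,222:272],None,fx=8,fy=8,interpolation=cv2.INTER_CUBIC)
b=cv2.resize(im[150:240,400:462],None,fx=6,fy=6,interpolation=cv2.INTER_CUBIC)
o=np.zeros((560,800,3),np.uint8);o[:a.shape[0],:400]=a;o[:b.shape[0],410:410+b.shape[1]]=b
cv2.imwrite("pics/c1.png",o)
E
cat > h.py <<'E'
import numpy as np,cv2
from bench import ctrl
def ray(n,px):
    c=ctrl.calibration(n);T=c["world_from_camera"]
    d=np.linalg.inv(c["camera_matrix"])@[px[0],px[1],1]
    return T[:3,3],T[:3,:3]@(d*[1,-1,-1])
def onz(n,px,z):
    o,d=ray(n,px);return o+d*(z-o[2])/d[2]
def proj(n,p):
    c=ctrl.calibration(n);T=c["world_from_camera"]
    q=(T[:3,:3].T@(np.asarray(p)-T[:3,3]))*[1,-1,-1];u=c["camera_matrix"]@q;return u[:2]/u[2]
E
```

```text
(no output)
```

View pics/c1.png

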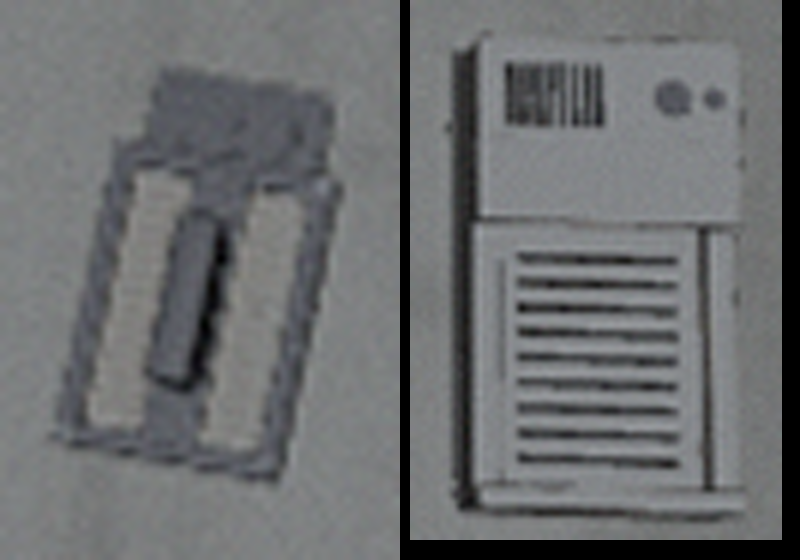

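The left crop confirms it: grey frame, tongue up and slightly right, rib centre near crop (189,300). On the right, the lip's front edge runs from (475,217) to (738,223), and the near wall top is at about v 487–507.

```bash
python3 - <<'E'
from h import *
def A(u,v,z): return onz("top",(222+(u+.5)/8-.5,175+(v+.5)/8-.5),z)
def B(u,v,z): return onz("top",(400+(u-410+.5)/6-.5,150+(v+.5)/6-.5),z)
ul,ur,ll,lr=[A(*p,.014) for p in((118,140),(338,185),(57,436),(280,476))]
c=(ul+ur+ll+lr)/4; ax=(ul+ur-ll-lr)/2
print("frame c",c,"len",np.linalg.norm(ax),"wid",np.linalg.norm((ul+ll-ur-lr)/2),"yaw",np.degrees(np.arctan2(ax[1],ax[0])))
r=[A(*p,.044) for p in((192,208),(230,222),(186,388),(148,376))]
print("rib c",np.mean(r,0),"yaw",np.degrees(np.arctan2(*( (r[0]+r[1]-r[2]-r[3])[1::-1]))),np.linalg.norm((r[0]+r[1]-r[2]-r[3])/2),np.linalg.norm(r[0]-r[1]))
t=[A(*p,.007) for p in((160,66),(334,96))];print("tongue end",np.mean(t,0),np.linalg.norm(t[0]-t[1]),np.linalg.norm(np.mean(t,0)-c))
fl,fr,Fl,Fr,nl,nr=[B(*p,.05) for p in((475,217),(738,223),(480,38),(742,45),(478,505),(745,512))]
f=(fl+fr)/2;F=(Fl+Fr)/2;n=(nl+nr)/2;x=F-n
print("front",f,"far",F,"near",n,"len",np.linalg.norm(x),"wid",np.linalg.norm(fl-fr),np.linalg.norm(Fl-Fr),"yaw",np.degrees(np.arctan2(x[1],x[0])),"n-f",np.linalg.norm(f-n))
o=ctrl.get_obs();print(o["eef_pos"],ctrl.camera("side").shape)
# cross-check in side view
u=x/np.linalg.norm(x);b=(f-44e-3*u+n+90e-3*u)/2;b[2]=.024;print("bay",b)
y=np.array([-u[1],u[0],0])
im=cv2.imread("pics/side0.png")
def dot(p,col=(0,0,255)):
    q=proj("side",p);cv2.circle(im,tuple(int(round(a*8)) for a in q),6,col,-1,shift=3) if 0 else cv2.drawMarker(im2,tuple(int(a) for a in (q-[260,160])*4),col,0,10,1)
im2=cv2.resize(im[160:350,260:460],None,fx=4,fy=4,interpolation=cv2.INTER_CUBIC)[:600]
im2=np.ascontiguousarray(im2);im2=cv2.copyMakeBorder(im2,0,0,0,0,0)
for dx,dy,z in((44,62,.05),(44,-62,.05),(132,-62,.05),(132,62,.05),(-90,-62,.05),(-90,62,.05),(-90,-62,0),(132,-62,0)):
    p=b+dx*1e-3*u+dy*1e-3*y;p[2]=z;dot(p)
a=ax/np.linalg.norm(ax);w=np.array([-a[1],a[0],0])
for dx,dy,z in((30,8,.044),(-30,8,.044),(30,-8,.044),(-30,-8,.044),(-55,-40,.014),(55,-40,.014),(85,-32,0),(85,32,.007)):
    p=c+dx*1e-3*a+dy*1e-3*w;p[2]=z;dot(p)
cv2.imwrite("pics/s1.png",im2[:600])
E
```

```text
frame c [0.50741779 0.35584624 0.014     ] len 0.1064187060106452 wid 0.08001050301590572 yaw -8.91125557673189
rib c [0.50684479 0.35466521 0.044     ] yaw -12.182155144212492 0.059803250266015226 0.01413806424091769
tongue end [0.59113825 0.34302498 0.007     ] 0.06366605394102402 0.08498528764202835
front [ 0.58803257 -0.16485918  0.05      ] far [ 0.67389455 -0.16928555  0.05      ] near [ 0.45343997 -0.16355121  0.05      ] len 0.2205291442956066 wid 0.12302235759382507 0.12396801228961987 yaw -1.4900082213618249 n-f 0.1345989529934373
[0.23144892 0.52585429 0.24947483] (400, 640, 3)
bay [ 0.54372849 -0.16480326  0.024     ]
```

View pics/s1.png

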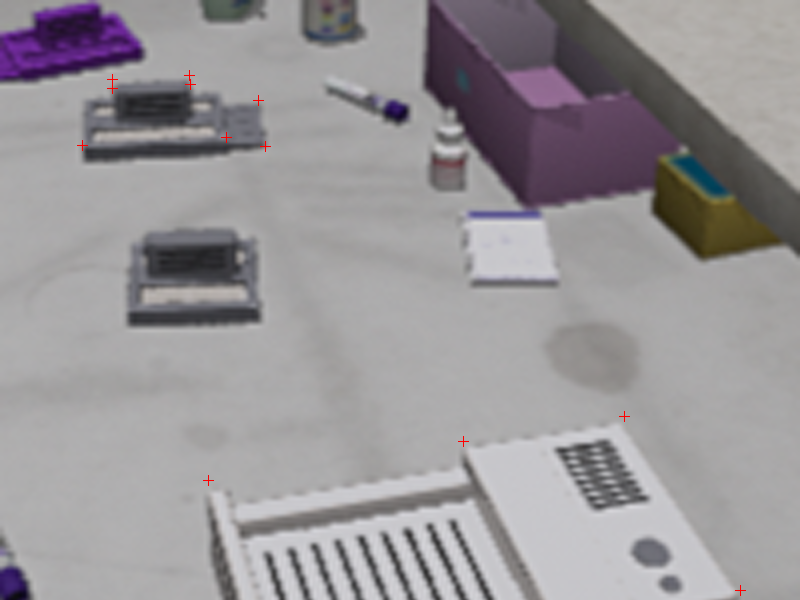

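The projected markers fall within about 2 px of the cartridge and cleaner features in the side view, and the sizes match (110x80, 60 mm rib, 222x124). The estimates are cartridge (0.507, 0.355) at yaw -9.5°, and bay (0.544, -0.165) at yaw -1.5°.

```bash
cat >> h.py <<'E'
from scipy.spatial.transform import Rotation as Ro
def tool(yaw,tilt=0):
    "tool for cartridge yaw (deg), tongue down by tilt (deg)"
    return Ro.from_euler("ZY",[yaw,tilt],degrees=True)*Ro.from_matrix(np.array([[-1,0,0],[0,1,0],[0,0,-1.]]))
def cur():
    o=ctrl.get_obs();w=o["eef_rot"];return np.array(o["eef_pos"]),Ro.from_quat([w[1],w[2],w[3],w[0]]),o
def go(*tg):
    p,R,o=cur();print("at",p.round(4),R.as_euler("ZYX",degrees=True).round(1),o["time_s"],o["opening"],o["grasp_force"],o["wrist_force"].round(1))
    for q,T in tg:
        print("dr",((R.inv()*T).as_rotvec(degrees=True)/6).round(2),"xyz",(R.inv().apply(np.array(q)-p)*100).round(2))
E
python3 -c "
from h import *
T=tool(-9.5);go(((.507,.3555,.12),T),((.507,.3555,.037),T))"
```

```text
at [0.2315 0.5259 0.2496] [ 156.2   -0.  -179.9] 0.15 1.003785497359994 0.0 [-0.4 -0.6  0.2]
dr [-0.01 -0.   -2.38] xyz [-32.09  -4.48  12.96]
dr [-0.01 -0.   -2.38] xyz [-32.09  -4.47  21.26]
```

send_rows:
  dr:
    - [0,0,-0.4]
    - [0,0,-0.8]
    - [0,0,-1.2]
    - [0,0,-1.6]
    - [0,0,-2.0]
    - [0,0,-2.4]
    - [0,0,-2.4]
    - [0,0,-2.4]
  xyz:
    - [-3,-0.4,1]
    - [-8,-1.1,3]
    - [-14,-2,5.5]
    - [-20,-2.8,8]
    - [-26,-3.6,10.5]
    - [-30,-4.2,12]
    - [-32.1,-4.5,13]
    - [-32.1,-4.5,13]
  jaw: [60,60,60,60,60,60,60,60]

```text
time_s: 1.15
eef_pos: [0.5074, 0.3548, 0.1192]
eef_rot: [-0.001, 0.083, 0.997, -0.0]
wrist_force: [0.7, -0.1, 0.8]
opening: 0.599
grasp_force: 0.0
```

```bash
python3 - <<'E'
from h import *
T=tool(-9.5);go(((.507,.3555,.037),T))
im=ctrl.camera("side")[:,:,::-1];q=proj("side",cur()[0]);print(q)
im2=np.ascontiguousarray(cv2.resize(im[100:230,250:390],None,fx=4,fy=4,interpolation=cv2.INTER_CUBIC))
for z in (cur()[0][2],.044,.03): cv2.drawMarker(im2,tuple(int(a) for a in (proj("side",[*cur()[0][:2],z])-[250,100])*4),(0,0,255),0,10,1)
tp=ctrl.camera("top")[:,:,::-1]
t2=np.ascontiguousarray(cv2.resize(tp[170:250,215:285],None,fx=6,fy=6,interpolation=cv2.INTER_CUBIC))[:520,:240]
cv2.imwrite("pics/a1.png",np.hstack([im2,np.pad(t2,((0,520-t2.shape[0]),(0,0),(0,0)))]))
E
```

```text
at [0.5074 0.3548 0.1192] [ 1.705e+02 -1.000e-01 -1.799e+02] 1.15 0.5994948841926476 0.0 [ 0.7 -0.1  0.8]
dr [-0.01 -0.02 -0.  ] xyz [0.04 0.07 8.22]
[296.37949211 157.86663931]
```

View pics/a1.png

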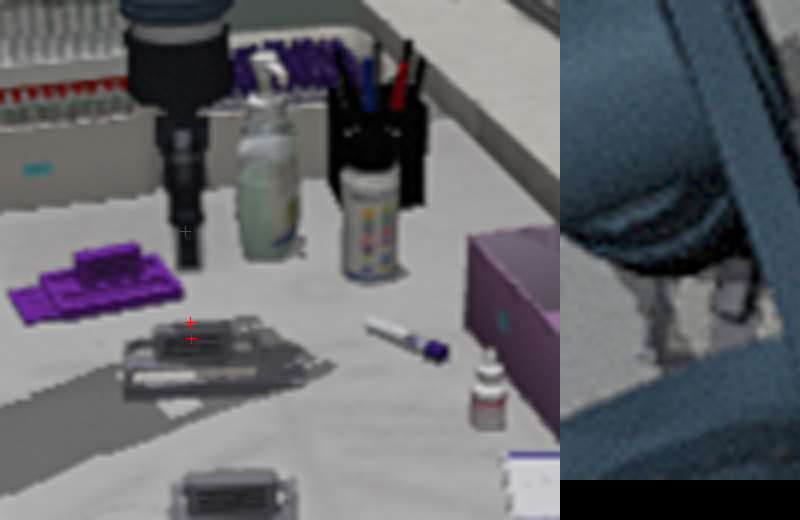

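The fingers line up with the rib. In the side crop the rib centre is about (197,335), against a predicted (190,330), so I'll shift 2 mm in +x, descend and close.

send_rows:
  dr:
    - [0,0,0]
    - [0,0,0]
    - [0,0,0]
    - [0,0,0]
    - [0,0,0]
    - [0,0,0]
    - [0,0,0]
    - [0,0,0]
  xyz:
    - [-0.2,0.1,2]
    - [-0.2,0.1,4.5]
    - [-0.2,0.1,6.5]
    - [-0.2,0.1,8]
    - [-0.2,0.1,8.2]
    - [-0.2,0.1,8.2]
    - [-0.2,0.1,8.2]
    - [-0.2,0.1,8.2]
  jaw: [60,60,60,60,60,40,10,0]

```text
time_s: 2.25
eef_pos: [0.5104, 0.3567, 0.0395]
eef_rot: [0.001, 0.082, 0.997, 0.001]
wrist_force: [0.7, 0.7, 2.7]
opening: 0.174
grasp_force: 61.3
```

send_rows:
  dr:
    - [0,0,0]
    - [0,0,0]
    - [0,0,0]
    - [0,0,0]
    - [0,0,0]
    - [0,0,0]
    - [0,0,0]
    - [0,0,0]
  xyz:
    - [0,0,0]
    - [0,0,0]
    - [0,0,0]
    - [0,0,-1]
    - [0,0,-4]
    - [0,0,-8]
    - [0,0,-12]
    - [0,0,-12]
  jaw: [0,0,0,0,0,0,0,0]

```text
time_s: 3.25
eef_pos: [0.5116, 0.3574, 0.1627]
eef_rot: [0.003, 0.082, 0.997, 0.002]
wrist_force: [-0.5, 0.2, -0.7]
opening: 0.175
grasp_force: 60.6
```

```bash
python3 - <<'E'
from h import *
T=tool(-1.5);T2=tool(-1.5,15)
go(((.51,0,.18),T),((.51,-.16,.16),T2))
im=ctrl.camera("side")[:,:,::-1]
cv2.imwrite("pics/a2.png",cv2.resize(im[60:210,220:420],None,fx=4,fy=4,interpolation=cv2.INTER_CUBIC))
E
```

```text
at [0.5116 0.3574 0.1627] [170.6   0.4 179.8] 3.25 0.17548208547755798 60.61712622642517 [-0.5  0.2 -0.7]
dr [ 0.03  0.06 -1.31] xyz [ -5.66 -35.28  -1.84]
dr [ 0.21  2.56 -1.3 ] xyz [ -8.25 -51.08   0.11]
```

View pics/a2.png

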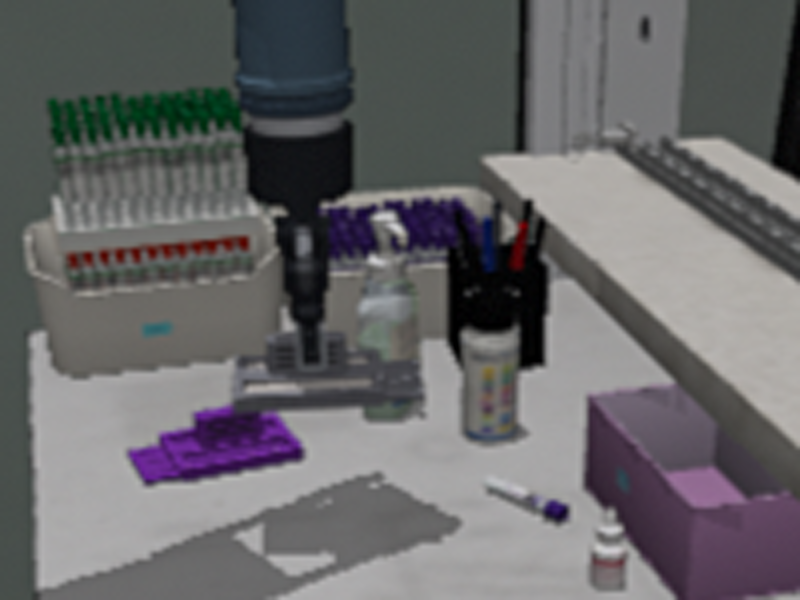

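It's held level and the rib is centred between the fingers. Now I'll carry it across.

send_rows:
  dr:
    - [0,0,-0.1]
    - [0,0,-0.3]
    - [0,0,-0.5]
    - [0,0,-0.7]
    - [0,0,-0.9]
    - [0,0,-1.1]
    - [0,0,-1.3]
    - [0,0,-1.3]
  xyz:
    - [-0.3,-2,-0.5]
    - [-1,-6,-1]
    - [-1.8,-11,-1.5]
    - [-2.6,-16,-2]
    - [-3.4,-21,-2]
    - [-4.2,-26,-2]
    - [-5,-31,-2]
    - [-5.6,-35,-2]
  jaw: [0,0,0,0,0,0,0,0]

```text
time_s: 4.3
eef_pos: [0.5063, 0.0003, 0.1765]
eef_rot: [-0.002, 0.014, 1.0, 0.0]
wrist_force: [1.1, 0.4, -0.6]
opening: 0.169
grasp_force: 60.5
```

```bash
cat >> h.py <<'E'
BAY=np.array([.544,-.165,.024]);YAW=-1.5
def pose(t,zt,th,h=39,y=0):
    r=np.radians(th);v=np.array([t-85*np.cos(r)+h*np.sin(r),y,zt+85*np.sin(r)+h*np.cos(r)])/1e3
    return BAY+Ro.from_euler("Z",YAW,degrees=True).apply(v),tool(YAW,th)
E
python3 -c "
from h import *
go(pose(32,75,15),pose(32,45,15),pose(32,6,15),pose(64,6,15))"
```

```text
at [5.063e-01 3.000e-04 1.765e-01] [178.4  -0.2 180. ] 4.3 0.16899814519480083 60.54889440536499 [ 1.1  0.4 -0.6]
dr [ 0.01  2.47 -0.02] xyz [ -0.24 -16.42   1.78]
dr [ 0.01  2.47 -0.02] xyz [ -0.25 -16.43   4.78]
dr [ 0.01  2.47 -0.02] xyz [ -0.26 -16.43   8.68]
dr [ 0.01  2.47 -0.02] xyz [ -3.46 -16.42   8.67]
```

send_rows:
  dr:
    - [0,0,0]
    - [0,0.3,0]
    - [0,0.8,0]
    - [0,1.3,0]
    - [0,1.9,0]
    - [0,2.5,0]
    - [0,2.5,0]
    - [0,2.5,0]
  xyz:
    - [0,-2,0]
    - [0,-6,0]
    - [0,-10,0.5]
    - [-0.1,-14,1]
    - [-0.2,-16.4,1.5]
    - [-0.2,-16.4,1.8]
    - [-0.2,-16.4,1.8]
    - [-0.2,-16.4,1.8]
  jaw: [0,0,0,0,0,0,0,0]

```text
time_s: 5.3
eef_pos: [0.5046, -0.1614, 0.1593]
eef_rot: [-0.131, 0.013, 0.991, 0.002]
wrist_force: [0.4, 1.0, -0.3]
opening: 0.173
grasp_force: 60.6
```

```bash
python3 - <<'E'
from h import *
go(pose(32,30,15),pose(32,6,15),pose(64,6,15))
im=ctrl.camera("side")[:,:,::-1]
im2=np.ascontiguousarray(cv2.resize(im[200:350,270:470],None,fx=4,fy=4,interpolation=cv2.INTER_CUBIC))
p,R,o=cur()
for v in ((-85,-32,39),(-85,32,39),(-55,-40,39),(55,-40,39),(55,-40,25),(-55,-40,25)): # tool axes: x=-cart x, z=-cart z
    q=proj("side",p+R.apply(np.array(v)/1e3));cv2.drawMarker(im2,tuple(int(a) for a in (q-[270,200])*4),(0,0,255),0,10,1)
cv2.imwrite("pics/a3.png",im2)
E
```

```text
at [ 0.5046 -0.1614  0.1593] [178.5 -15.  179.9] 5.3 0.1726735802440002 60.55014967918396 [ 0.4  1.  -0.3]
dr [ 0.01 -0.01 -0.  ] xyz [-1.13 -0.26  4.42]
dr [ 0.01 -0.01 -0.  ] xyz [-1.75 -0.26  6.74]
dr [ 0.01 -0.01 -0.  ] xyz [-4.84 -0.26  5.91]
```

View pics/a3.png

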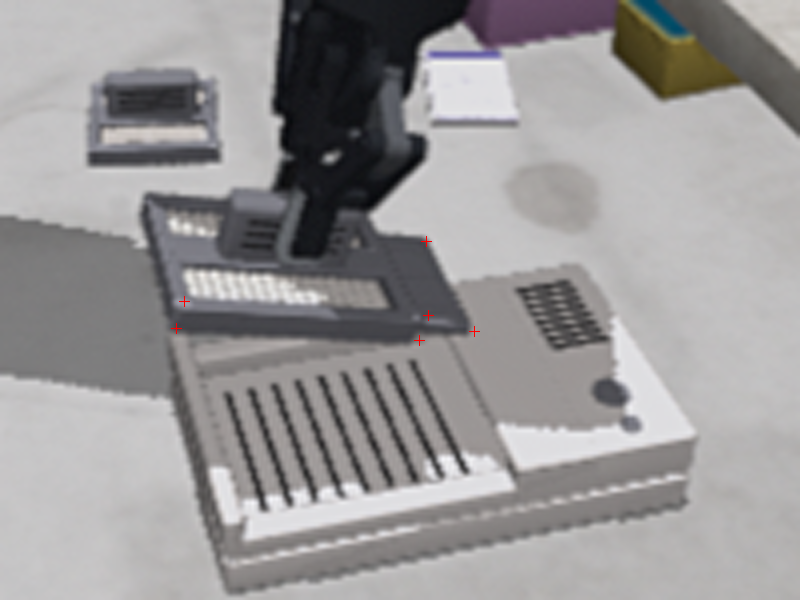

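The projected corners match the held cartridge to about 7 crop px, so it sits roughly 3 mm back in x. I'll bias +3 mm. Its tilt is 15° and it is clear of the lip. Next I'll lower the tongue in front of the lip.

send_rows:
  dr:
    - [0,0,0]
    - [0,0,0]
    - [0,0,0]
    - [0,0,0]
    - [0,0,0]
    - [0,0,0]
    - [0,0,0]
    - [0,0,0]
  xyz:
    - [-0.3,-0.1,0.8]
    - [-0.7,-0.3,2.2]
    - [-1.2,-0.3,3.6]
    - [-1.5,-0.3,4.8]
    - [-1.7,-0.3,5.6]
    - [-1.9,-0.3,6.2]
    - [-2,-0.3,6.6]
    - [-2,-0.3,6.6]
  jaw: [0,0,0,0,0,0,0,0]

```text
time_s: 6.35
eef_pos: [0.5075, -0.1651, 0.0913]
eef_rot: [-0.131, 0.014, 0.991, 0.002]
wrist_force: [0.2, -0.4, -1.8]
opening: 0.172
grasp_force: 60.6
```

```bash
python3 - <<'E'
from h import *
go(pose(35,5,15),pose(66,5,15))
im=ctrl.camera("side")[:,:,::-1]
im2=np.ascontiguousarray(cv2.resize(im[200:350,270:470],None,fx=4,fy=4,interpolation=cv2.INTER_CUBIC))
cv2.imwrite("pics/a4.png",im2)
E
```

```text
at [ 0.5075 -0.1651  0.0913] [178.4 -15.  180. ] 6.35 0.17163269958435515 60.55020332336426 [ 0.2 -0.4 -1.8]
dr [ 0.   -0.   -0.01] xyz [-0.02  0.11  0.26]
dr [ 0.   -0.   -0.01] xyz [-3.01  0.11 -0.54]
```

View pics/a4.png

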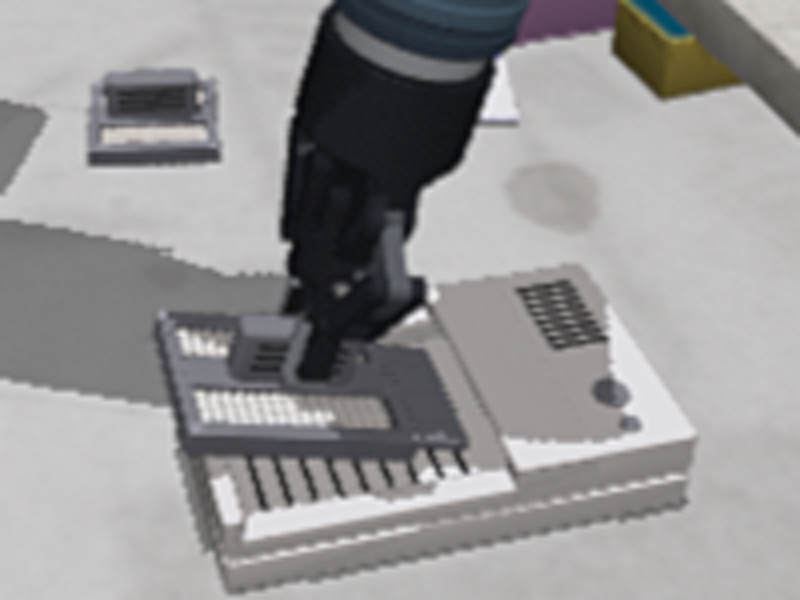

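The tongue is low in the bay, just in front of the lip, with its tip edge near (468,440). The tail is over the near wall. Next I'll slide it forward under the lip.

send_rows:
  dr:
    - [0,0,0]
    - [0,0,0]
    - [0,0,0]
    - [0,0,0]
    - [0,0,0]
    - [0,0,0]
    - [0,0,0]
    - [0,0,0]
  xyz:
    - [0,0,0.2]
    - [-0.4,0,0.15]
    - [-1,0,0]
    - [-1.6,0,-0.2]
    - [-2.2,0,-0.35]
    - [-2.7,0,-0.45]
    - [-3,0,-0.55]
    - [-3,0,-0.55]
  jaw: [0,0,0,0,0,0,0,0]

```text
time_s: 7.4
eef_pos: [0.538, -0.166, 0.0889]
eef_rot: [-0.131, 0.013, 0.991, 0.002]
wrist_force: [0.3, 0.8, -1.3]
opening: 0.171
grasp_force: 60.6
```

```bash
python3 - <<'E'
from h import *
go(pose(68,4,10),pose(70,3,5),pose(71,1,0))
im=ctrl.camera("side")[:,:,::-1]
im2=np.ascontiguousarray(cv2.resize(im[200:350,270:470],None,fx=4,fy=4,interpolation=cv2.INTER_CUBIC))
cv2.imwrite("pics/a5.png",im2)
E
```

```text
at [ 0.538  -0.166   0.0889] [ 178.4  -15.  -180. ] 7.4 0.17072653353295006 60.55028557777405 [ 0.3  0.8 -1.3]
dr [ 0.   -0.83 -0.01] xyz [0.09 0.11 0.82]
dr [ 0.   -1.67 -0.01] xyz [0.11 0.11 1.64]
dr [ 0.   -2.5  -0.01] xyz [0.13 0.11 2.61]
```

View pics/a5.png

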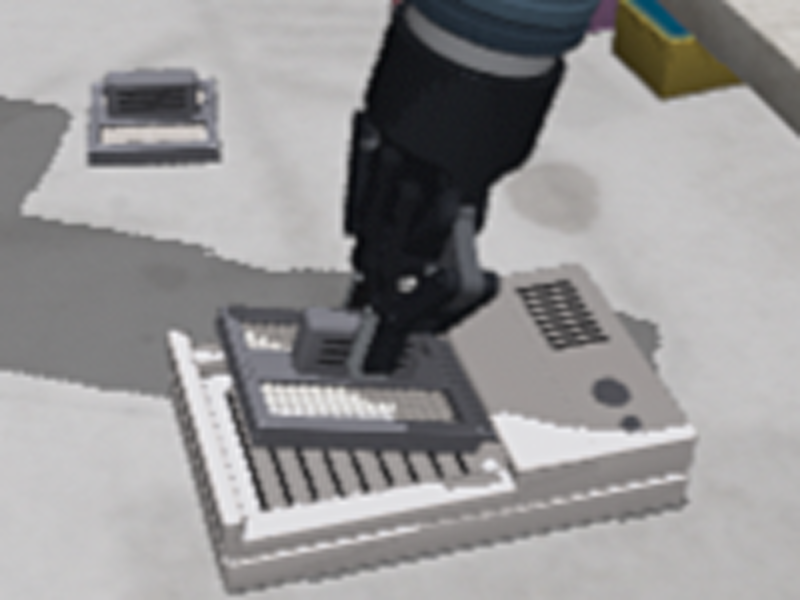

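The tongue is under the lip, the frame's front is at the lip edge near (490,430), and the tail is inside the near wall. I'll swing it down.

send_rows:
  dr:
    - [0,-0.3,0]
    - [0,-0.8,0]
    - [0,-1.3,0]
    - [0,-1.7,0]
    - [0,-2.1,0]
    - [0,-2.5,0]
    - [0,-2.5,0]
    - [0,-2.5,0]
  xyz:
    - [0.08,0.05,0.3]
    - [0.12,0.1,0.8]
    - [0.12,0.1,1.3]
    - [0.12,0.1,1.7]
    - [0.12,0.1,2.1]
    - [0.13,0.1,2.5]
    - [0.13,0.1,2.65]
    - [0.13,0.1,2.7]
  jaw: [0,0,0,0,0,0,0,0]

```text
time_s: 8.45
eef_pos: [0.5297, -0.1649, 0.0635]
eef_rot: [-0.0, 0.014, 1.0, -0.0]
wrist_force: [-0.8, -1.5, 1.0]
opening: 0.172
grasp_force: 60.8
```

```bash
python3 - <<'E'
from h import *
go(pose(71,0,0))
im=ctrl.camera("side")[:,:,::-1]
im2=np.ascontiguousarray(cv2.resize(im[200:350,270:470],None,fx=4,fy=4,interpolation=cv2.INTER_CUBIC))
cv2.imwrite("pics/a6.png",im2)
E
```

```text
at [ 0.5297 -0.1649  0.0635] [ 178.4   -0.  -180. ] 8.45 0.17228201796339526 60.80652952194214 [-0.8 -1.5  1. ]
dr [-0.   -0.   -0.01] xyz [-0.03  0.03  0.05]
```

View pics/a6.png

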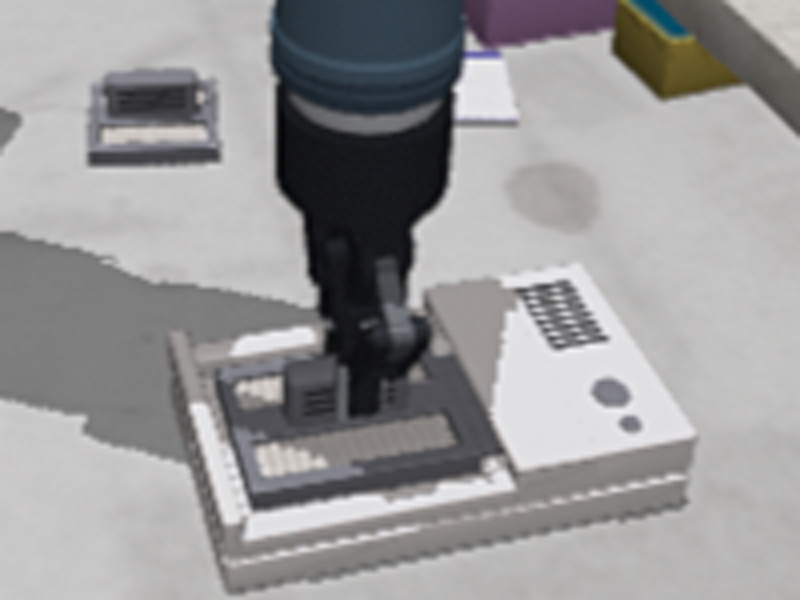

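It lies flat in the bay with the frame's front at the lip. I'll ease down 1 mm, release and rise.

send_rows:
  dr:
    - [0,0,0]
    - [0,0,0]
    - [0,0,0]
    - [0,0,0]
    - [0,0,0]
    - [0,0,0]
    - [0,0,0]
    - [0,0,0]
  xyz:
    - [0,0,0.1]
    - [0,0,0.1]
    - [0,0,0.1]
    - [0,0,0.1]
    - [0,0,0.1]
    - [0,0,0.1]
    - [0,0,0.1]
    - [0,0,0.1]
  jaw: [0,0,10,20,30,40,45,45]

```text
time_s: 9.5
eef_pos: [0.5296, -0.1647, 0.0621]
eef_rot: [-0.0, 0.014, 1.0, 0.0]
wrist_force: [-1.3, 0.3, -0.0]
opening: 0.453
grasp_force: 0.0
```

send_rows:
  dr:
    - [0,0,0]
    - [0,0,0]
    - [0,0,0]
    - [0,0,0]
    - [0,0,0]
    - [0,0,0]
    - [0,0,0]
    - [0,0,0]
  xyz:
    - [0,0,-0.5]
    - [0,0,-2]
    - [0,0,-4]
    - [0,0,-7]
    - [0,0,-11]
    - [0,0,-15]
    - [0,0,-18]
    - [0,0,-18]
  jaw: [45,45,45,45,45,45,45,45]

```text
time_s: 10.5
eef_pos: [0.5313, -0.1656, 0.2464]
eef_rot: [0.003, 0.014, 1.0, -0.002]
wrist_force: [0.1, 0.1, -0.3]
opening: 0.45
grasp_force: 0.0
```

```bash
python3 - <<'E'
from h import *
go()
im=ctrl.camera("side")[:,:,::-1]
im2=np.ascontiguousarray(cv2.resize(im[200:350,270:470],None,fx=4,fy=4,interpolation=cv2.INTER_CUBIC))
cv2.imwrite("pics/a7.png",im2)
E
```

```text
at [ 0.5313 -0.1656  0.2464] [ 178.4    0.4 -179.8] 10.5 0.45020540312964125 0.0 [ 0.1  0.1 -0.3]
```

View pics/a7.png

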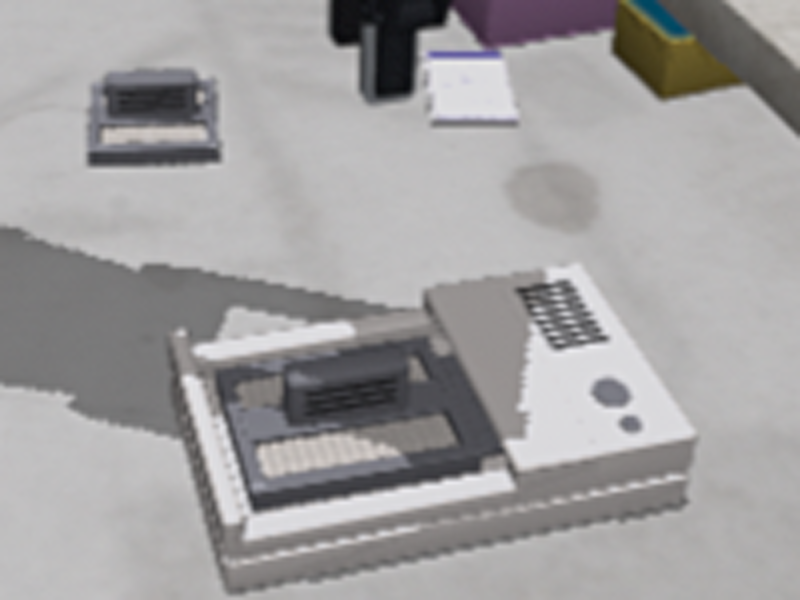

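The cartridge lies flat in the bay with its frame front near (500,450), right at the lip, so the tongue is about 25 mm under it. The gripper is clear and the short cartridge hasn't moved. Handing in.

```bash
python3 -c "
from bench import ctrl
print(ctrl.hand_in())"
```

```text
the job is handed in; nothing more can be done
None
```

The long cartridge is flat on the bay floor with its tongue about 25 mm under the lip. It is released, the short cartridge is untouched, and the job was handed in at about 10.5 s; no verdict was returned.

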